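# Look in both stamp boxes and fetch the wide clay stamp

### The arm

A 7-joint arm with a two-finger parallel gripper is mounted at the origin on the work surface. World frame = base frame: x ahead of the robot, y to its left, z up, the work surface at z = 0. Lengths are in m, angles in rad, forces in N, time in s.
With the tool pointing down it reaches from about 0.35 to 0.9 m from the base axis. Payload 19.9 kg.
Tool frame: the origin (TCP) lies between the finger pads; the fingertips stand 19 mm ahead of it and the grasp point (between the pads) is the TCP; z points along the fingers, y is the direction in which the jaws open and shut (so a half turn about z gives the same grasp; the last joint's range is limited). The gripper opens to 94 mm and grips with 3 to 60 N. Pads are 16 mm wide; open, the fingers measure 119 mm over their backs; the gripper's body (75 mm by 177 mm) begins 78 mm behind the grasp point.
Start: joints at [1.143, 0.417, -0.01, 1.614, 0.005, 1.111, -0.053], TCP at [0.236, -0.579, 0.224] pointing down, gripper open.
Joint ranges: [-2.81, 2.81], [-0.39, 2.02], [-1.27, 1.25], [0.06, 2.57], [-1.19, 4.33], [0.19, 2], [-2.82, 2.82]. Speed limits (rad/s): [1.89, 1.89, 2.39, 2.39, 3.01, 3.01, 3.01].

### API

Orientations are given as a 3x3 rotation matrix whose columns are the frame's x, y, z axes.
In Python, from rig import robot gives the robot as it stands. Calls block until the motion is done:
- robot.move_ptp(position, orientation): joint-space move of the TCP to a pose.
- robot.move_linear(position, velocity=0.15, frame=None, threshold=None): straight line of the TCP; frame=None keeps the orientation; velocity is the mean speed in m/s. With threshold (N) it stops when the force on the tool has changed by that much, and returns True; else False.
- robot.goto_joints(angles): joint-space move.
- robot.gripper_to(opening): finger opening in m; the grip force is fixed at half the most; returns when the fingers have stopped.
- robot.pause(seconds).
- robot.ik(position, orientation): joint angles nearest the present ones, or None.
- robot.get_state(): the state.
- robot.grab_frame(name): name is "side" or "top" or "wrist"; returns the picture (420x560x3 uint8, red, green, blue); there is no depth.
- robot.camera_info(name): a dict with "fx", "fy", "cx", "cy" (pixels), "rvec" (rotation vector, rad) and "tvec" (3), from world to camera coordinates, as OpenCV has them. Camera axes: x right, y down, z forward; pixel columns grow to the right and rows downward; lengths in m; the calibration is good to about 2 mm. The wrist camera is an equidistant fisheye: a pixel r from the principal point sees the ray r / f radians off the axis. A picture is of the moment at which its call begins: read the wrist's pose just before it. camera_info takes no time and is no camera call; for the wrist camera it gives the pose at the moment of the call.
A pose or a line that the arm cannot do raises robot.PlanningError and nothing moves.
- robot.sign_off(): hands the job in, once; it reports no verdict.
The state is a dict: "time": time; "qpos": joint angles; "joint_vel": joint speeds; "effort": joint torques, N m; "ee_pos": TCP position; "tool_rot": TCP orientation; "force": force on the tool from outside, world axes, zero at the start; "moment": the same for the moment, N m; "opening": finger opening in m.
Only numpy, scipy, OpenCV 4.12 (cv2) and the standard library are available. Lean on these libraries where they do the work, as an engineer would, in place of code of your own. Each camera call takes 0.05 s, during which the arm holds its last target.

### The job

Each of the two closed wooden boxes holds one white fired-clay stamp: lift both lids right up, leave them standing open, and see which box holds the stamp with the wider foot. Take that stamp out, reaching in at a slant because the open lid leans over the box, and set it down (do not drop it) upright on its foot near the middle of the round plaster bat. Leave the narrow stamp standing in its box and do not disturb the crock, cup and bowl around.

Things in the scene. Friction and masses are not known exactly. Their poses are not given: they have to be found in the camera images.
- box_a: Open-topped wooden box, fixed to the table, 130 (x) x 150 (y) x 72 high, walls and floor 6 mm thick. It and box_b look alike and either may stand left or right; yaw within 0.25 rad. Origin: centre of the underside; its -x side (front) faces the robot, the lid is hinged on its +x rim.
- box_b: The other box, the same in every way.
- lid_a (a joint): Opening angle of box_a's lid in rad: 0 closed, stops at 1.2 (about 69 degrees), where it still leans over the rear part of the box. Stiff hinge: the lid stays at any angle where it is left; about 2 N at the barrel lifts it. The lid is a panel 130 x 150 x 8 mm with a 14 mm wide neck at the middle of its front edge that carries a cross barrel (see lid_a_barrel).
- lid_b (a joint): The same for box_b's lid.
- lid_a_hinge (a point): Point on box_a's hinge line, at the middle: 65 mm behind (+x of) the box's centre, 72 mm above its underside. The hinge line runs along the box's y axis.
- lid_b_hinge (a point): The same for box_b.
- lid_a_barrel (a point): Centre of the wooden cross barrel by which lid_a is lifted: a cylinder 16 mm in diameter and 24 mm long, lying along the box's y axis, 158 mm from the hinge line and 6 mm above the lid's underside (so 93 mm in front of the box's centre and 78 mm above the table when closed). Pinched at its two flat ends it can turn between the pads as the lid swings; below it and around it there is free space (28 mm to the box's front wall).
- lid_b_barrel (a point): The same for lid_b.
- stamp_wide: The stamp to fetch: loose, white fired clay, about 60 to 120 g, 56 mm tall. Round foot 60 mm in diameter and 12 mm thick, stem 18 mm in diameter, then a knob 26 mm in diameter from 34 to 56 mm above the underside. Starts upright in one of the boxes on its 6 mm floor, near the middle. Origin: centre of the foot's underside, z up through the knob.
- stamp_narrow: The other stamp, the same but for its foot, which is 38 mm in diameter; in the other box. Stays there.
- stamp_wide_knob (a point): Centre of the wide stamp's knob, 45 mm above its underside.
- bat: Round white plaster slab, fixed, 170 mm in diameter, 24 mm thick, lying on the table. Origin: centre of its underside.
- bat_top (a point): Centre of the bat's upper face.
- crock: Bystander: white ceramic crock with wooden modelling sticks, 92 mm in diameter, about 215 mm high with its sticks. Origin: centre of its underside.
- cup: Bystander: white cup, 80 mm in diameter, 70 mm high. Origin: centre of its underside.
- bowl: Bystander: white bowl, 110 mm in diameter, 50 mm high. Origin: centre of its underside.
Things that resemble listed ones, but are neither listed nor needed, are in the scene too. Leave any purple look-alike of the box_b alone.

How it is judged:
On the way, in this order (a step that is already met when the one before it is completed fails the run):
1. both lids stand open (beyond 0.9 rad) at the same time, both stamps still in their boxes (value of joint each of lid_a, lid_b above 0.9 rad and z of stamp_wide in the frame of box_a below 0.03 m and z of stamp_narrow in the frame of box_b below 0.03 m), for 0.2 s.
2. the wide stamp is held by the fingers, its foot above its box's rim (z of stamp_wide in the frame of box_a above 0.072 m and contact force between the fingers and stamp_wide above 0.5 N), for 0.1 s.
3. the wide stamp is set down, not dropped: still held by the fingers with its foot within 15 mm of the bat's face, within 55 mm of its centre (z of stamp_wide in the frame of bat_top below 0.015 m and horizontal distance between stamp_wide and bat_top below 0.055 m and contact force between the fingers and stamp_wide above 0.5 N), for 0.04 s.
At the end, for the whole second after the job is handed in: The wide stamp stands upright (within 0.1 rad) and at rest on the bat's face, within 50 mm of its centre; both lids stand open beyond 0.9 rad; the narrow stamp stands upright on the floor of its box (horizontal distance between stamp_wide and bat_top below 0.05 m and z of stamp_wide in the frame of bat_top between -0.004 and 0.004 m and angle between each of stamp_wide, stamp_narrow's own z axis and vertical below 0.1 rad and linear speed of stamp_wide below 0.02 m/s and value of joint each of lid_a, lid_b above 0.9 rad and horizontal distance between stamp_narrow and box_b below 0.07 m and z of stamp_narrow in the frame of box_b below 0.012 m); the robot touches nothing.
It fails at once if the crock, cup or bowl is moved more than 30 mm or tipped over (distance of any of crock, cup, bowl from where it was at the start of the episode above 0.03 m or angle between any of crock, cup, bowl's own z axis and vertical above 0.5 rad).
It also fails if it takes over 70 s, if anything falls off the work surface, if the arm or the gripper's body presses on something with over 40 N, if the wrist force passes 120 N, or if a joint passes its speed limit or range.

## Working session

There is one attempt and no reset: what is moved stays moved. The work goes in short steps, each a Python script; the robot and the scene stay as the last script left them, time stands still between calls to the robot, and variables do not carry over. Pictures are saved under pics/ and viewed, and the job is handed in when it is done.

```bash
mkdir -p pics; ls
python3 - <<'E'
from rig import robot
import cv2
for n in ["side","top","wrist"]:
    i=robot.camera_info(n); print(n,i)
    cv2.imwrite(f"pics/{n}0.png",robot.grab_frame(n)[:,:,::-1])
print(robot.get_state())
E
```

```text
pics
side {'fx': 440.37483476918635, 'fy': 440.37483476918635, 'cx': 276.96447371521526, 'cy': 223.06341267541384, 'rvec': array([ 0.78658935, -2.53956911,  1.14943266]), 'tvec': array([0.518498  , 0.19181666, 1.18497887])}
top {'fx': 394.75290246015646, 'fy': 394.75290246015646, 'cx': 274.4227237068927, 'cy': 209.26992855361928, 'rvec': array([ 2.18679951, -2.14801717,  0.16029582]), 'tvec': array([0.09738076, 0.55735236, 1.20008804])}
wrist {'fx': 325.19226210127806, 'fy': 325.19226210127806, 'cx': 279.7271064763263, 'cy': 204.41698970936815, 'rvec': array([-2.43456472,  1.63685322,  0.20036629]), 'tvec': array([-0.62401321, -0.02468181,  0.38969207])}
{'time': 0.15, 'qpos': array([ 1.14248802,  0.41784671, -0.0102995 ,  1.61400265,  0.00471128,
        1.11067539, -0.05299346]), 'joint_vel': array([ 2.42177573e-04, -9.68886838e-04, -4.54596383e-05, -1.04893490e-03,
        3.31023815e-04, -1.21959378e-03,  1.17542134e-03]), 'effort': array([ 2.08253885e-03, -8.51533771e+01,  6.39948417e-01, -4.26133740e+01,
       -4.87714028e-02,  1.71711162e-02,  1.12290497e-04]), 'ee_pos': array([ 0.23566605, -0.57859544,  0.22397682]), 'tool_rot': array([[ 9.26111785e-01,  3.77248967e-01, -4.22826482e-04],
       [ 3.77249194e-01, -9.26111440e-01,  8.04634014e-04],
       [-8.80370917e-05, -9.04691992e-04, -9.99999587e-01]]), 'force': array([-0.78681337,  0.29924884, -0.36037459]), 'moment': array([0.00840854, 0.0078133 , 0.0182165 ]), 'opening': 0.09421302847967024}
```

View pics/side0.png

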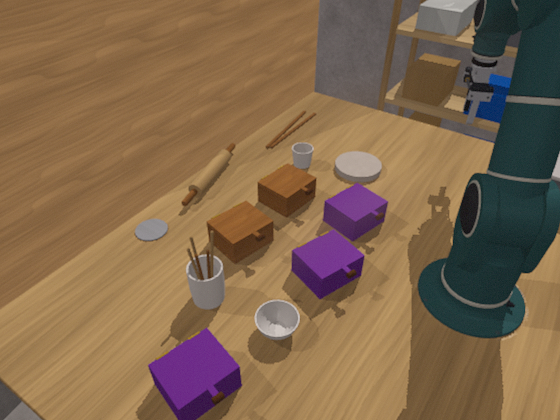

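View pics/top0.png

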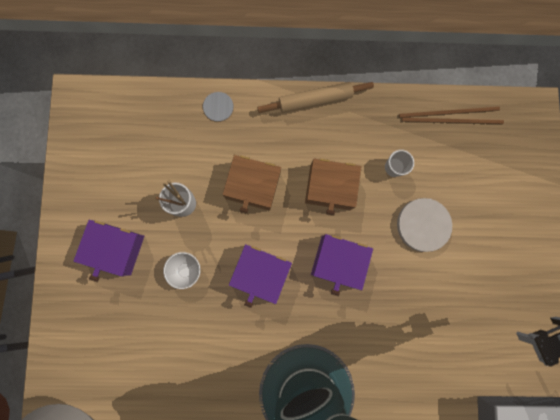

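View pics/wrist0.png

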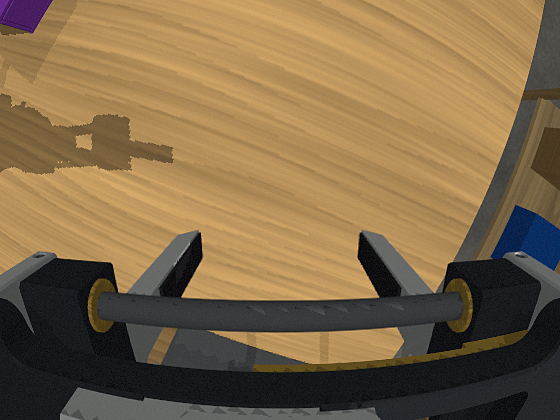

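Brown boxes are at top (252,183) and (333,185). The three purple ones, at (110,249), (261,274) and (342,263), are look-alikes to leave alone. The bat is at (425,225), cup (400,162), crock (176,198) and bowl (182,270). The small grey disc at (218,107) is too small to be the bat. I'll confirm with an enlarged crop.

Run:
```python
import cv2
a=cv2.imread("pics/top0.png")[140:310,200:460]
cv2.imwrite("pics/top0c.png",cv2.resize(a,None,fx=3,fy=3,interpolation=cv2.INTER_CUBIC))
a=cv2.imread("pics/side0.png")[120:300,190:410]
cv2.imwrite("pics/side0c.png",cv2.resize(a,None,fx=3,fy=3,interpolation=cv2.INTER_CUBIC))
```

```text
(no output)
```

View pics/top0c.png

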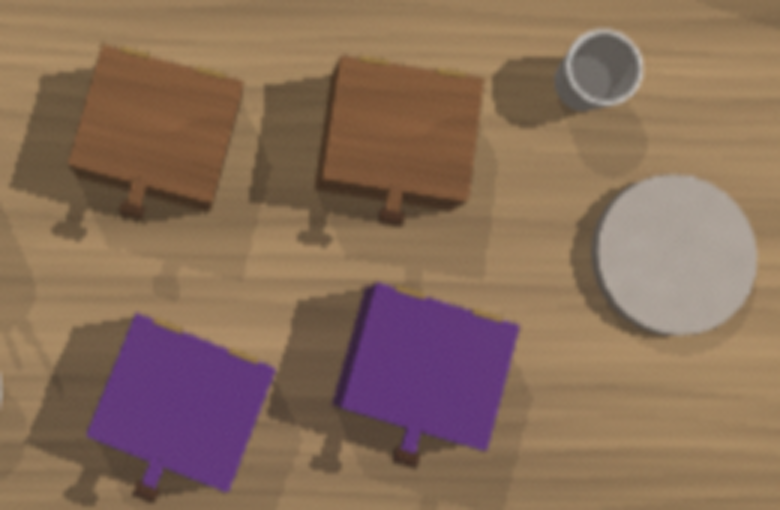

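View pics/side0c.png

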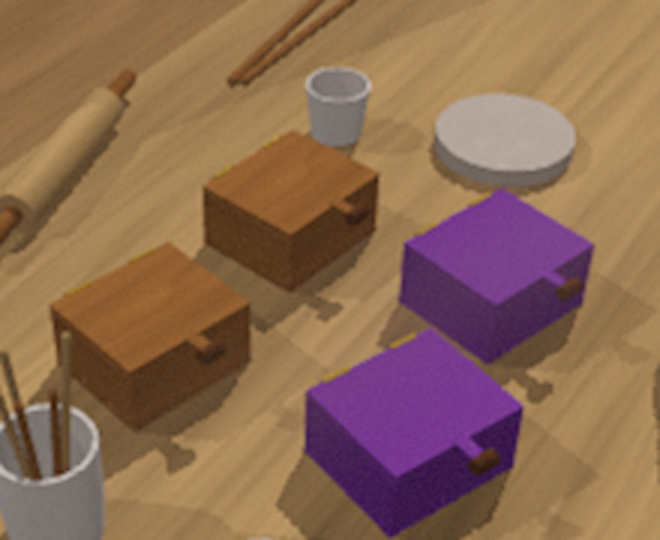

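```bash
cat > h.py <<'E'
import numpy as np, cv2
def cam(i):
    R=cv2.Rodrigues(np.array(i['rvec']))[0]; t=np.array(i['tvec']); return R,-R.T@t
def ray(i,uv):
    R,c=cam(i); u=np.array([(uv[0]-i['cx'])/i['fx'],(uv[1]-i['cy'])/i['fy']])
    if i.get('fish'):
        r=np.hypot(*u); s=np.sin(r)/max(r,1e-9); d=np.array([u[0]*s,u[1]*s,np.cos(r)])
    else: d=np.array([u[0],u[1],1])
    return c,R.T@d
def onz(i,uv,z):
    c,d=ray(i,uv); return c+d*(z-c[2])/d[2]
def tri(pairs):
    A=np.zeros((3,3));b=np.zeros(3)
    for c,d in pairs:
        d=d/np.linalg.norm(d);P=np.eye(3)-np.outer(d,d);A+=P;b+=P@c
    return np.linalg.solve(A,b)
E
python3 - <<'E'
from h import *
from rig import robot
T=robot.camera_info("top");S=robot.camera_info("side")
print(cam(T)[1],cam(S)[1])
tc=lambda p:(p[0]/3+200-1/3,p[1]/3+140-1/3)
sc=lambda p:(p[0]/3+190-1/3,p[1]/3+120-1/3)
# order: rear-left, rear-right, front-right, front-left
top={'L':[(100,43),(243,82),(210,209),(68,165)],'R':[(340,55),(484,76),(467,203),(320,186)]}
side={'L':[(52,303),(168,243),(248,301),(127,371)],'R':[(204,188),(294,131),(378,178),(291,235)]}
mod=np.array([[.065,.075],[.065,-.075],[-.065,-.075],[-.065,.075]])
for k in top:
  for i,f,q in((T,tc,top[k]),(S,sc,side[k])):
    P=np.array([onz(i,f(p),.08)[:2] for p in q])
    m=P.mean(0);a=mod;b=P-m
    yaw=np.arctan2((a[:,0]*b[:,1]-a[:,1]*b[:,0]).sum(),(a*b).sum())
    R=np.array([[np.cos(yaw),-np.sin(yaw)],[np.sin(yaw),np.cos(yaw)]])
    print(k,m,yaw,'res mm',np.abs(b-a@R.T).max()*1e3,'barrel',m+R@[-.093,0])
for k,p,q in(('L',(132,210),(208,350)),('R',(392,217),(352,212))):
    print('barrel',k,onz(T,tc(p),.078),tri([ray(T,tc(p)),ray(S,sc(q))]))
im={'T':cv2.imread('pics/top0.png'),'S':cv2.imread('pics/side0.png')}
print('bat T',onz(T,tc((676,254)),.024),'S',onz(S,sc((505,136)),.024))
for k in[('purpL',(182,402)),('purpR',(430,366)),('purp far',((109-200)*3,(249-140)*3)),('cup',(605,68)),('crock',((176-200)*3,(198-140)*3))]: print(k[0],onz(T,tc(k[1]),.08))
E
```

```text
[0.40164472 0.13407272 1.25739492] [-0.00460208  0.92292851  0.92627777]
L [0.63433825 0.1794082 ] -0.24979434106473467 res mm 3.5960893352412344 barrel [0.54422467 0.20239824]
L [0.63762782 0.18129381] -0.24930612991159337 res mm 3.818872923073993 barrel [0.54750302 0.20423985]
R [ 0.63423108 -0.07150408] -0.12484196684830906 res mm 4.379401534063445 barrel [ 0.54195487 -0.05992391]
R [ 0.63375471 -0.06566292] -0.15323790242872887 res mm 5.247450089806968 barrel [ 0.54184448 -0.0514675 ]
barrel L [0.54694479 0.200746   0.078     ] [0.54882263 0.20186084 0.07904398]
barrel R [ 0.54490834 -0.06067412  0.078     ] [ 0.54819183 -0.05868712  0.07904158]
bat T [ 0.51794884 -0.37009952  0.024     ] S [ 0.51422734 -0.3566978   0.024     ]
purpL [0.35783722 0.14670154 0.08      ]
purpR [ 0.39683412 -0.09790503  0.08      ]
purp far [0.42350536 0.59385529 0.08      ]
cup [ 0.70277275 -0.27974016  0.08      ]
crock [0.579016   0.40520202 0.08      ]
```

Run:
```python
from h import *
from rig import robot
s=robot.get_state();i=robot.camera_info("wrist");R,c=cam(i)
print('cam in tool',s['tool_rot'].T@(c-s['ee_pos']), 'axis',s['tool_rot'].T@R[2])
def Rt(yaw,tilt=0):
    x=np.array([np.cos(yaw),np.sin(yaw),0]);z=np.sin(tilt)*x+np.cos(tilt)*np.array([0,0,-1.]);y=np.array([np.sin(yaw),-np.cos(yaw),0])
    return np.column_stack([np.cross(y,z),y,z])
for nm,c,yaw in(('R',np.array([.634,-.069]),-.135),('L',np.array([.636,.180]),-.25)):
  for y in (yaw,):
    h=np.r_[c+.065*np.array([np.cos(y),np.sin(y)]),.072]
    for a in(0,.6,1.18):
        p=h+np.r_[-np.array([np.cos(y),np.sin(y)])*(.158*np.cos(a)-.006*np.sin(a)),.158*np.sin(a)+.006*np.cos(a)]
        print(nm,a,p.round(3),robot.ik(p,Rt(y)))
    for t in(.5,.7,.9): print('grasp',t,robot.ik(np.r_[c,.051],Rt(y,t)))
for t in(.5,.7): print('bat',robot.ik([.517,-.365,.069],Rt(-.5,t)))
p=np.array([.50,-.055,.26]);robot.move_ptp(p,Rt(-.135))
s=robot.get_state();print(s['time'],s['ee_pos'],s['qpos'])
import json
i=robot.camera_info("wrist");cv2.imwrite("pics/w1.png",robot.grab_frame("wrist")[:,:,::-1])
json.dump({k:np.array(v).tolist() for k,v in i.items()},open('w1.json','w'))
```

```text
cam in tool [ 0.0698044  -0.00066591 -0.1599864 ] axis [-2.40377873e-01  5.56175106e-04  9.70679231e-01]
R 0 [ 0.542 -0.056  0.078] [ 0.2478515   0.47712061 -0.24845133  1.92342921  0.16458076  0.76044129
 -1.79935924]
R 0.6 [ 0.573 -0.061  0.166] [ 0.28428192  0.40803215 -0.29278493  1.78751474  0.13965182  0.96623221
 -1.77119007]
R 1.18 [ 0.644 -0.07   0.22 ] [ 0.25588779  0.47620553 -0.26967391  1.54814883  0.13509399  1.13558405
 -1.74803537]
grasp 0.5 None
grasp 0.7 [ 0.49411935  0.5875401  -0.54495641  2.20281981  2.36805448  0.42233247
  2.40938104]
grasp 0.9 [ 0.80063801  0.83958857 -0.90807984  2.2892449   2.59109545  0.84553565
  2.45411857]
L 0 [0.546 0.203 0.078] [-1.68572278e-04  5.79134128e-01 -5.33303415e-01  1.82128486e+00
  3.81300106e-01  8.44578621e-01 -2.54007350e+00]
L 0.6 [0.576 0.195 0.166] [ 0.09898664  0.52459874 -0.64117401  1.69581997  0.35477254  1.04003824
 -2.480732  ]
L 1.18 [0.646 0.177 0.22 ] [ 0.08954745  0.56871243 -0.5956431   1.47846342  0.33069939  1.19585768
 -2.37519782]
grasp 0.5 [-0.77635652  0.59576431  0.37752392  1.98463885  0.52134688  0.25149251
 -2.80385015]
grasp 0.7 [-0.97234666  0.65724415  0.52675814  2.08879119  1.64993966  0.20298481
  2.24210722]
grasp 0.9 [-0.75401065  0.65979442  0.16900705  2.1498669   2.0110141   0.62789974
  1.90262881]
bat [ 1.0539119   0.5277616  -0.56021882  2.08195664  1.17330139  0.22797482
 -2.55296947]
bat [ 1.06670942  0.53946603 -0.54399723  2.2085901   2.58933275  0.28750809
  2.34557082]
2.2583 [ 0.4999987  -0.05577561  0.25994165] [ 0.40647989  0.18368253 -0.40125827  1.85823753  0.07963546  1.1153371
 -1.73052987]
```

View pics/w1.png

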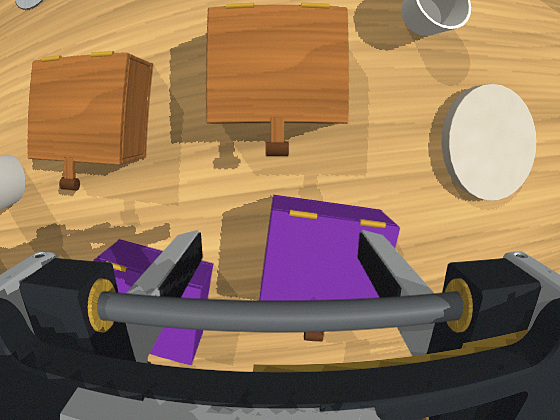

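The wrist view shows the right brown lid with front corners (207,122) and (349,123) and its barrel at (277,149). The left lid's barrel is at (69,184) and the bat is around (493,142).

Run:
```python
from h import *
import json
i=json.load(open('w1.json'));i['fish']=1
im=cv2.imread('pics/w1.png')
for n,(x0,y0) in {'R':(190,0),'L':(10,40)}.items():
    pass
a=np.hstack([cv2.resize(im[0:170,195:360],None,fx=2.4,fy=2.4,interpolation=cv2.INTER_CUBIC),cv2.resize(im[40:210,15:165],None,fx=2.4,fy=2.4,interpolation=cv2.INTER_CUBIC)])
cv2.imwrite('pics/w1c.png',a)
q={'R':[(207,6),(349,6),(349,123),(207,122)],'L':[(33,60),(128,53),(121,164),(28,157)]}
mod=np.array([[.065,.075],[.065,-.075],[-.065,-.075],[-.065,.075]])
for k in q:
    P=np.array([onz(i,p,.08)[:2] for p in q[k]]);m=P.mean(0);b=P-m;a=mod
    yaw=np.arctan2((a[:,0]*b[:,1]-a[:,1]*b[:,0]).sum(),(a*b).sum());c,s=np.cos(yaw),np.sin(yaw);R=np.array([[c,-s],[s,c]])
    print(k,m,yaw,np.abs(b-a@R.T).max()*1e3,'barrel',m+R@[-.093,0])
for p in[(277,149),(69,184)]:print(onz(i,p,.08))
print('bat',onz(i,(493,142),.024))
```

```text
R [ 0.63800053 -0.07218159] -0.1385484189980873 1.125530915606715 barrel [ 0.5458917  -0.05933777]
L [0.63733716 0.17756742] -0.24335606959407016 1.6789492140967117 barrel [0.54707743 0.1999768 ]
[ 0.54492409 -0.05847976  0.08      ]
[0.54666549 0.20145287 0.08      ]
bat [ 0.52104135 -0.36273711  0.024     ]
```

View pics/w1c.png

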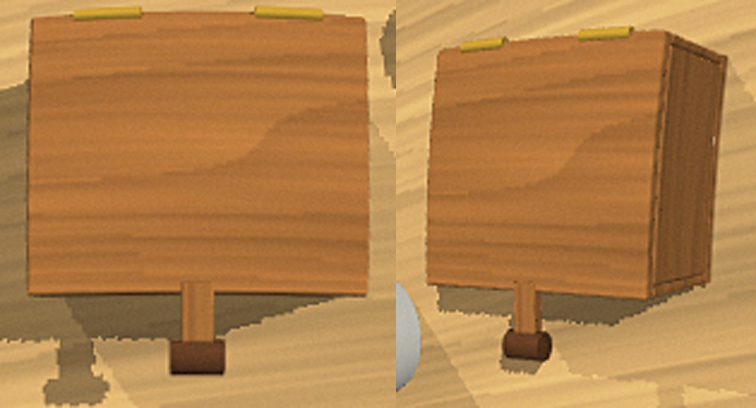

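```bash
cat >> h.py <<'E'
def Rt(yaw,tilt=0):
    x=np.array([np.cos(yaw),np.sin(yaw),0]);z=np.sin(tilt)*x+np.cos(tilt)*np.array([0,0,-1.]);y=np.array([np.sin(yaw),-np.cos(yaw),0])
    return np.column_stack([np.cross(y,z),y,z])
BOX={'R':(np.array([.637,-.0715]),-.138,np.array([.5453,-.0588])),'L':(np.array([.637,.178]),-.246,np.array([.5469,.2008]))}
def barrel(k,a):
    c,y,b=BOX[k];u=np.array([np.cos(y),np.sin(y)]);h=b+.158*u
    return np.r_[h-u*(.158*np.cos(a)-.006*np.sin(a)),.072+.158*np.sin(a)+.006*np.cos(a)]
def open_lid(robot,k,amax=1.17):
    y=BOX[k][1];p=barrel(k,0)
    robot.move_ptp(p+[0,0,.06],Rt(y))
    robot.move_linear(p,.1)
    robot.gripper_to(0.02)
    s=robot.get_state();print(k,'pinch',s['time'],s['opening'],s['force'].round(1))
    for a in np.linspace(0,amax,9)[1:]:
        robot.move_linear(barrel(k,a),.12)
        s=robot.get_state();print(round(a,2),s['opening'].round(4),s['force'].round(1),s['moment'].round(2))
    robot.gripper_to(.06)
    robot.move_linear(barrel(k,amax)+[-.02,0,.07],.15)
    s=robot.get_state();print('done',s['time'],s['force'].round(1))
E
python3 - <<'E'
from h import *
from rig import robot
open_lid(robot,'R')
cv2.imwrite("pics/s2.png",robot.grab_frame("side")[:,:,::-1])
E
```

```text
R pinch 4.7167 0.023905991497954835 [ 0.6 -1.1 -0.4]Traceback (most recent call last):
  File "<stdin>", line 3, in <module>
  File "h.py", line 32, in open_lid
    s=robot.get_state();print(round(a,2),s['opening'].round(4),s['force'].round(1),s['moment'].round(2))
                                         ^^^^^^^^^^^^^^^^^^
AttributeError: 'float' object has no attribute 'round'
```

Pinched well at 23.9 mm. Only the print failed, after the first arc segment, so I'll fix it and resume.

```bash
sed -i "s/s\['opening'\].round(4)/round(s['opening'],4)/" h.py
python3 - <<'E'
s=open('h.py').read()
s=s.replace("def open_lid(robot,k,amax=1.17):","def open_lid(robot,k,amax=1.17,resume=False):")
s=s.replace("    robot.move_ptp(p+[0,0,.06],Rt(y))\n    robot.move_linear(p,.1)\n    robot.gripper_to(0.02)\n","    if not resume:\n        robot.move_ptp(p+[0,0,.06],Rt(y))\n        robot.move_linear(p,.1)\n        robot.gripper_to(0.02)\n")
s=s.replace("np.linspace(0,amax,9)[1:]:","np.linspace(0,amax,9)[2 if resume else 1:]:")
open('h.py','w').write(s)
E
python3 - <<'E'
from h import *
from rig import robot
open_lid(robot,'R',resume=True)
cv2.imwrite("pics/s2.png",robot.grab_frame("side")[:,:,::-1])
E
```

```text
R pinch 5.0583 0.023340053483916857 [-1.8 -0.2  1.7]
0.29 0.0232 [-2.9 -0.2  1.4] [0.07 0.48 0.01]
0.44 0.0237 [-3.1  0.5  2.7] [ 0.05  0.52 -0.03]
0.58 0.0235 [-2.  -0.6  1.7] [-0.09  0.33  0.03]
0.73 0.0237 [-1.5 -1.1  1.7] [-0.16  0.41 -0.04]
0.88 0.0238 [-2.4 -0.2  2.6] [-0.13  0.36 -0.03]
1.02 0.0238 [-1.6 -0.8  2.9] [-0.17  0.4  -0.  ]
1.17 0.0235 [-0.8 -0.2  2.1] [-0.19  0.37  0.05]
done 8.8167 [ 0.1 -1.1 -0.3]
```

View pics/s2.png

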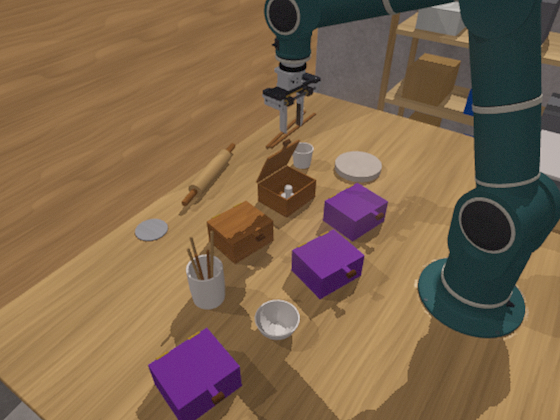

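The right lid stands open at (280,160) with a knob showing at (288,190). Next is the left lid, via a high waypoint.

Run:
```python
from h import *
from rig import robot
robot.move_ptp([.52,.08,.30],Rt(-.2))
robot.gripper_to(.08)
open_lid(robot,'L')
robot.move_ptp([.44,.06,.33],Rt(-.19))
import json
i=robot.camera_info("wrist");cv2.imwrite("pics/w3.png",robot.grab_frame("wrist")[:,:,::-1])
json.dump({k:np.array(v).tolist() for k,v in i.items()},open('w3.json','w'))
cv2.imwrite("pics/s3.png",robot.grab_frame("side")[:,:,::-1])
cv2.imwrite("pics/t3.png",robot.grab_frame("top")[:,:,::-1])
print(robot.get_state()['time'])
```

```text
L pinch 12.65 0.02393075077673134 [ 1.7  5.3 -0.8]
0.15 0.0236 [0.7 7.7 0.3] [ 1.47 -0.19  0.05]
0.29 0.0238 [1.  7.  0.9] [ 1.73 -0.13  0.1 ]
0.44 0.0236 [0.6 7.1 0.6] [ 1.85 -0.1   0.07]
0.58 0.024 [-0.   7.   1.6] [ 1.73 -0.04  0.02]
0.73 0.0237 [-0.1  7.1  2.4] [1.75 0.09 0.06]
0.88 0.0234 [-0.6  7.   2.1] [1.72 0.07 0.04]
1.02 0.0239 [-0.4  7.8  3.2] [1.7  0.03 0.02]
1.17 0.0238 [0.1 8.2 3.4] [1.66 0.02 0.01]
done 16.75 [-0.4 -0.1  0.4]
17.7917
```

View pics/w3.png

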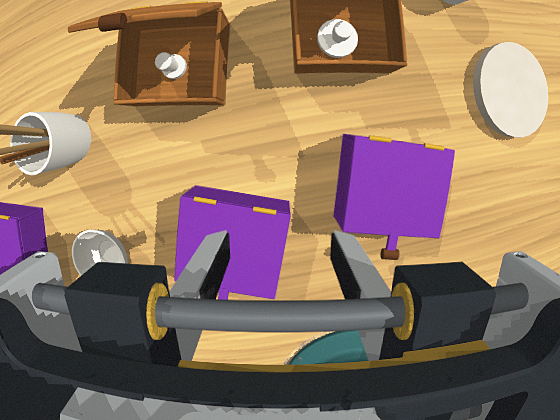

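View pics/s3.png

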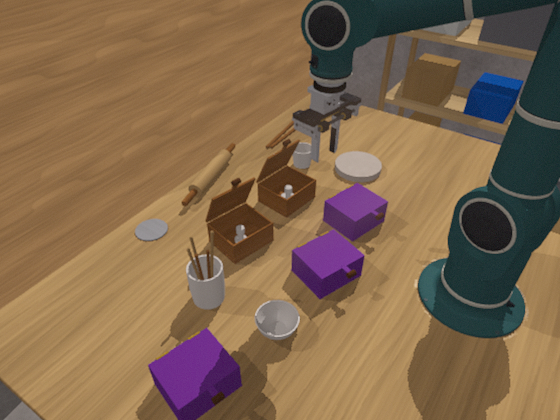

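Both lids are open. In the wrist view the right box's stamp foot at (337,40) is about 40 px across; the left one at (170,65) is about 28 px. So the right box holds the wide stamp. A closer look to confirm and measure it:

Run:
```python
from h import *
from rig import robot
import json
robot.move_ptp([.51,-.055,.27],Rt(-.138))
i=robot.camera_info("wrist");im=robot.grab_frame("wrist")[:,:,::-1];cv2.imwrite("pics/w4.png",im)
json.dump({k:np.array(v).tolist() for k,v in i.items()},open('w4.json','w'))
w3=cv2.imread('pics/w3.png')[0:120,100:420]
cv2.imwrite('pics/w3c.png',cv2.resize(w3,None,fx=2.5,fy=2.5,interpolation=cv2.INTER_CUBIC))
cv2.imwrite('pics/w4c.png',cv2.resize(im[0:200,180:400],None,fx=3,fy=3,interpolation=cv2.INTER_CUBIC))
```

```text
(no output)
```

View pics/w3c.png

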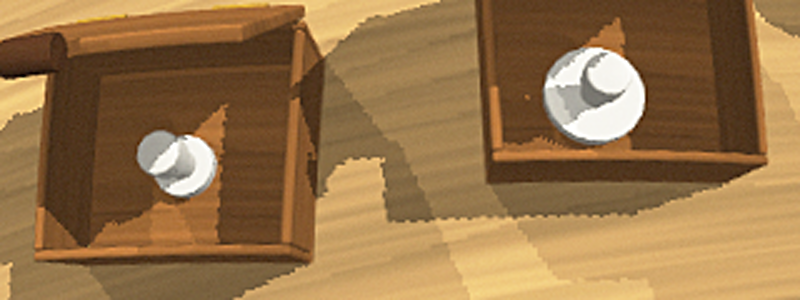

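View pics/w4c.png

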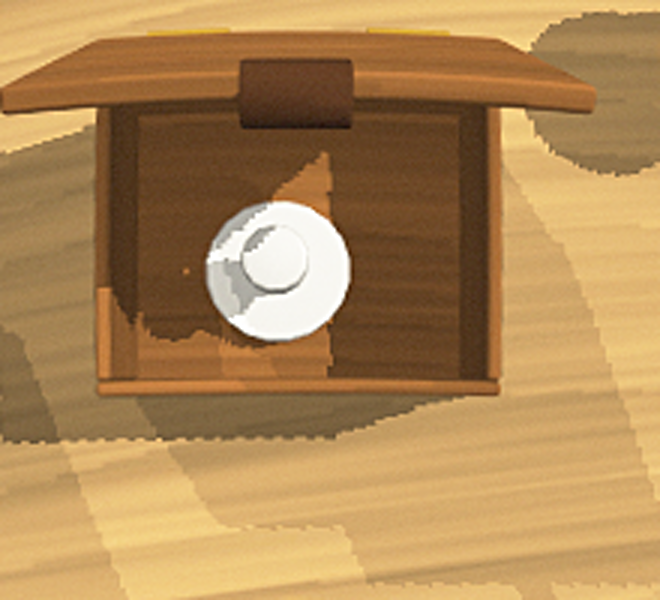

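The right stamp's foot spans crop x 207–351 (wide), with its knob at (274,259). The left foot is clearly narrower. So the right box is box_a.

Run:
```python
from h import *
from rig import robot
import json
i=json.load(open('w4.json'));i['fish']=1
f=lambda p:(p[0]/3+180-1/3,p[1]/3-1/3)
k=onz(i,f((274,259)),.062);ft=onz(i,f((279,271)),.018)
print('knob',k,'foot',ft,'dia',np.linalg.norm(onz(i,f((207,271)),.018)-onz(i,f((351,271)),.018)))
c,y,_=BOX['R'];u=np.array([np.cos(y),np.sin(y)]);v=np.array([-u[1],u[0]])
print('in box',[(u@(p[:2]-c),v@(p[:2]-c)) for p in(k,ft)])
print('front rim mid',u@(onz(i,f((298,394)),.072)[:2]-c), 'side',[v@(onz(i,f(p),.072)[:2]-c) for p in((97,385),(499,385))])
p=np.r_[(k[:2]+ft[:2])/2,.051]
for yy in(-.138,0,.15,-.3):
  for t in(.5,.6,.7,.8,.9):
    print(yy,t,[robot.ik(q,Rt(yy,t)) is not None for q in(p,p-.12*Rt(yy,t)[:,2],p+np.r_[-u*.025,.09],p+np.r_[-u*.1,.15])])
print('bat',[[robot.ik([.52,-.363,.069+d],Rt(yy,t)) is not None for d in(0,.1)] for yy in(-.138,-.4,-.6) for t in(.6,.7,.8,.9)])
```

```text
knob [ 0.62472097 -0.0601765   0.062     ] foot [ 0.62478604 -0.0611082   0.018     ] dia 0.059942681563172
in box [(np.float64(-0.013719986320027132), np.float64(0.009526714220257245)), (np.float64(-0.013527360364748995), np.float64(0.008612827398934032))]
front rim mid -0.06460833058959461 side [np.float64(0.07458328069525659), np.float64(-0.07331763015048691)]
-0.138 0.5 [False, True, True, True]
-0.138 0.6 [True, False, False, True]
-0.138 0.7 [True, True, True, False]
-0.138 0.8 [True, True, True, True]
-0.138 0.9 [True, True, True, True]
0 0.5 [True, True, True, True]
0 0.6 [True, True, True, True]
0 0.7 [True, True, True, False]
0 0.8 [True, True, True, False]
0 0.9 [True, True, True, True]
0.15 0.5 [True, True, True, True]
0.15 0.6 [True, True, True, True]
0.15 0.7 [True, True, True, False]
0.15 0.8 [True, True, True, True]
0.15 0.9 [True, True, True, True]
-0.3 0.5 [False, True, True, True]
-0.3 0.6 [True, False, False, True]
-0.3 0.7 [True, True, True, False]
-0.3 0.8 [True, True, True, True]
-0.3 0.9 [True, True, True, True]
bat [[True, True], [True, True], [True, False], [True, True], [True, True], [True, True], [True, True], [True, True], [True, True], [True, False], [True, True], [True, True]]
```

Run:
```python
from h import *
from rig import robot
np.set_printoptions(precision=2,suppress=True)
p=np.r_[.6248,-.0607,.051];u=np.array([np.cos(.138),-np.sin(.138)])
flip=np.diag([-1,-1,1])
print(robot.get_state()['qpos'])
for yy in(-.138,0,.1):
  for t in(.55,.65,.8):
   for F in(0,1):
    R=Rt(yy,t)@(flip if F else np.eye(3))
    print(yy,t,F)
    for q in(p-.12*R[:,2],p,p+np.r_[-u*.01,.09],p+np.r_[-u*.1,.12]): print('   ',robot.ik(q,R))
```

```text
[ 0.42  0.2  -0.43  1.82  0.09  1.14 -1.74]
-0.138 0.55 0
    [ 0.2   0.2  -0.22  2.24  0.66  0.19 -2.33]
    None
    [ 0.34  0.32 -0.37  2.13  0.86  0.24 -2.48]
    [ 0.36  0.11 -0.39  2.3   0.59  0.23 -2.27]
-0.138 0.55 1
    [ 0.66  0.26 -0.73  2.23  1.02  0.29  0.5 ]
    [ 0.41  0.54 -0.47  2.14  1.75  0.27 -0.18]
    [ 0.63  0.39 -0.72  2.12  1.12  0.35  0.45]
    [ 0.66  0.14 -0.71  2.29  0.75  0.26  0.73]
-0.138 0.65 0
    None
    [-0.14  0.51  0.17  2.22  3.1   0.22  1.46]
    None
    None
-0.138 0.65 1
    [ 0.49  0.23 -0.54  2.33  1.73  0.21 -0.23]
    [ 0.4   0.54 -0.45  2.2   2.27  0.34 -0.7 ]
    [ 0.46  0.34 -0.52  2.19  1.61  0.23 -0.07]
    [ 1.    0.2  -1.09  2.36  1.47  0.28  0.05]
-0.138 0.8 0
    [-0.53  0.26  0.54  2.48  3.11  0.36  1.41]
    [-0.31  0.58  0.35  2.3   3.2   0.5   1.28]
    [-0.32  0.33  0.35  2.31  3.12  0.27  1.43]
    [-0.93  0.15  0.95  2.5   3.13  0.24  1.41]
-0.138 0.8 1
    [ 0.39  0.25 -0.46  2.46  2.57  0.41 -1.09]
    [ 0.25  0.56 -0.29  2.28  2.74  0.53 -1.2 ]
    [ 0.43  0.35 -0.49  2.29  2.42  0.36 -0.88]
    [ 0.39  0.12 -0.45  2.
[... 1468 characters left out ...]
13  2.3   1.56  0.2  -2.78]
    [ 0.28  0.51 -0.19  2.19  3.4   0.2   1.54]
    [ 0.89  0.45 -0.91  2.17  1.48  0.2  -2.73]
    None
0.1 0.65 1
    [ 1.15  0.41 -1.13  2.3   1.56  0.2   0.37]
    [ 0.99  0.84 -1.08  2.17  2.02  0.5   0.1 ]
    [ 1.02  0.54 -1.09  2.17  1.53  0.31  0.41]
    None
0.1 0.8 0
    [ 0.7   0.28 -0.55  2.43  3.43  0.31  1.59]
    [ 0.3   0.56 -0.19  2.27  3.36  0.46  1.61]
    [ 0.46  0.34 -0.37  2.28  3.41  0.24  1.55]
    [ 0.97  0.19 -0.88  2.44  3.33  0.21  1.63]
0.1 0.8 1
    [ 1.15  0.44 -1.07  2.42  2.76  0.3  -0.77]
    [ 1.03  0.91 -1.08  2.25  2.46  0.59 -0.24]
    [ 1.04  0.56 -1.07  2.26  2.33  0.33 -0.34]
    [ 1.11  0.23 -1.04  2.44  3.1   0.2  -1.26]
```

Run:
```python
from h import *
from rig import robot
np.set_printoptions(precision=3,suppress=True)
R=Rt(-.138,.78);p=np.r_[.6248,-.0607,.052]
print([robot.ik(q,R) for q in([.44,-.04,.30],[.46,-.04,.35],[.48,-.04,.28])])
robot.move_ptp([.47,-.03,.40],Rt(-.138))
hi=None
for q in([.44,-.04,.33],[.46,-.04,.30],[.48,-.04,.28]):
    hi=robot.ik(q,R)
    print(q,hi)
    if hi is not None: break
if hi is not None:
    q0=robot.get_state()['qpos']
    for f in(.5,1):
        robot.goto_joints(q0+f*(hi-q0)); s=robot.get_state(); print(s['time'],s['ee_pos'],s['tool_rot'][:,2])
```

```text
[array([-0.027, -0.387, -0.052,  2.47 ,  0.442,  0.32 , -2.159]), None, array([-0.056, -0.249, -0.022,  2.437,  0.675,  0.236, -2.39 ])]
[0.44, -0.04, 0.33] None
[0.46, -0.04, 0.3] [ 0.445 -0.343 -0.417  2.429 -0.142  0.254 -1.592]
19.725 [ 0.481 -0.018  0.332] [ 0.375 -0.019 -0.927]
20.3583 [ 0.461 -0.04   0.301] [ 0.696 -0.096 -0.712]
```

Run:
```python
from h import *
from rig import robot
np.set_printoptions(precision=3,suppress=True)
R=Rt(-.138,.78);p=np.r_[.6248,-.0607,.052]
for d in(.2,.17,.14,.12,.1,.05,0): print(d,robot.ik(p-d*R[:,2],R))
print('bat');
for yy in(-.138,-.35,-.55):
  for t in(.78,):
    print(yy,[robot.ik([.52,-.363,.070+d],Rt(yy,t)) for d in(0,.1)])
```

```text
0.2 [-0.245 -0.049  0.169  2.535  2.198  0.193  2.358]
0.17 [-1.186  0.107  1.201  2.531  3.058  0.201  1.494]
0.14 [-0.549  0.171  0.544  2.491  2.982  0.269  1.556]
0.12 [-0.361  0.225  0.354  2.464  2.969  0.308  1.572]
0.1 [-0.349  0.289  0.353  2.439  3.045  0.341  1.488]
0.05 [-0.164  0.417  0.17   2.365  3.007  0.409  1.543]
0 [-0.148  0.543  0.17   2.287  3.06   0.454  1.483]
bat
-0.138 [array([ 1.245,  0.601, -0.561,  2.17 ,  3.963,  0.249,  1.434]), None]
-0.35 [array([ 0.997,  0.535, -0.373,  2.232,  3.405,  0.339,  1.683]), array([ 0.846,  0.294, -0.195,  2.207,  4.187,  0.202,  0.797])]
-0.55 [array([ 0.578,  0.496, -0.011,  2.267,  3.165,  0.402,  1.566]), array([ 1.049,  0.315, -0.54 ,  2.223,  2.408,  0.189,  2.395])]
```

Run:
```python
from h import *
from rig import robot
np.set_printoptions(precision=3,suppress=True)
t=.82;R=Rt(-.138,t);p=np.r_[.6248,-.0607,.052]
pre=robot.ik(p-.1*R[:,2],R);print(pre)
q=robot.get_state()['qpos'];m=q.copy();m[4:]=pre[4:]
robot.goto_joints(m);s=robot.get_state();print(s['time'],s['ee_pos'],s['tool_rot'][:,2])
robot.goto_joints(pre);s=robot.get_state();print(s['time'],s['ee_pos'],s['tool_rot'][:,2])
u=np.array([np.cos(.138),-np.sin(.138)])
print([robot.ik(x,R) for x in(p,p+[0,0,.09],p+np.r_[-u*.05,.09])])
print([robot.ik([.52,-.363,z],Rt(-.5,t)) for z in(.07,.142)])
robot.gripper_to(.06)
for n in("wrist","side"): cv2.imwrite(f"pics/{n}5.png",robot.grab_frame(n)[:,:,::-1])
```

```text
[-0.354  0.31   0.353  2.468  3.045  0.429  1.476]
23.1583 [ 0.554 -0.042  0.492] [ 0.989 -0.104 -0.105]
24.55 [ 0.553 -0.051  0.121] [ 0.725 -0.1   -0.681]
[array([-0.256,  0.574,  0.29 ,  2.309,  3.139,  0.53 ,  1.358]), array([-0.298,  0.345,  0.334,  2.299,  3.103,  0.298,  1.444]), array([-0.358,  0.278,  0.37 ,  2.41 ,  3.043,  0.341,  1.496])]
[array([0.298, 0.541, 0.344, 2.293, 3.52 , 0.533, 1.177]), array([0.32 , 0.355, 0.315, 2.28 , 3.634, 0.341, 1.103])]
```

View pics/wrist5.png

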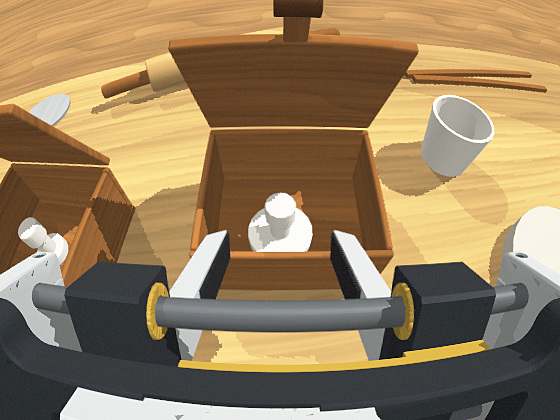

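View pics/side5.png

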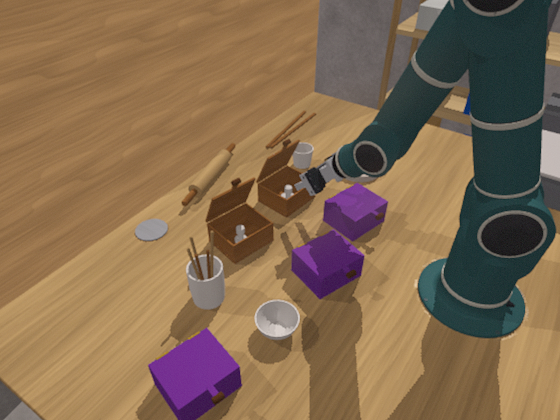

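The gripper is lined up: the knob at (280,205) is centred between the fingers (230 and 332), clear of the front wall. Moving in.

Run:
```python
from h import *
from rig import robot
np.set_printoptions(precision=3,suppress=True)
p=np.r_[.6248,-.0607,.052]
print('hit',robot.move_linear(p,.1,threshold=10));s=robot.get_state();print(s['ee_pos'],s['force'])
robot.gripper_to(.02);s=robot.get_state();print(s['time'],s['opening'],s['force'])
for n in("wrist",): cv2.imwrite(f"pics/{n}6.png",robot.grab_frame(n)[:,:,::-1])
```

```text
hit False
[ 0.625 -0.061  0.052] [ 0.002 -0.511 -0.248]
26.65 0.025530408439573837 [-0.691  0.392  2.187]
```

View pics/wrist6.png

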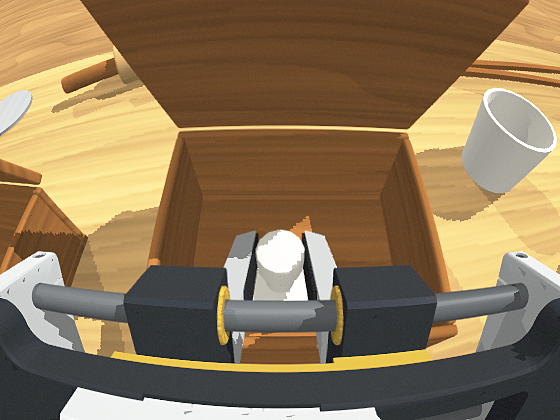

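The knob is gripped (25.5 mm) between the pads at (280,260). Lifting now.

Run:
```python
from h import *
from rig import robot
np.set_printoptions(precision=3,suppress=True)
p=np.r_[.6248,-.0607,.052]
robot.move_linear(p+[-.002,0,.09],.08);robot.pause(.2)
s=robot.get_state();print(s['time'],s['opening'],s['force'],s['qpos'])
for n in("wrist","side"): cv2.imwrite(f"pics/{n}7.png",robot.grab_frame(n)[:,:,::-1])
for x,y in((.50,-.138),(.56,-.138),(.52,-.5),(.52,-.35)):print(x,y,robot.ik([x,-.363,.142],Rt(y,.82)),robot.ik([x,-.363,.072],Rt(y,.82)))
```

```text
28.175 0.0255368612962041 [-0.409 -0.354 -1.282] [-0.305  0.344  0.342  2.304  3.11   0.3    1.437]
0.5 -0.138 [-0.133  0.793  1.223  2.245  4.332  1.17   0.567] [0.769 0.529 0.05  2.233 4.177 0.583 1.099]
0.56 -0.138 [-0.12   0.732  1.082  2.151  4.33   0.997  0.51 ] [ 0.723  0.567 -0.003  2.137  4.13   0.501  1.067]
0.52 -0.5 [0.368 0.35  0.26  2.278 3.594 0.331 1.152] [0.358 0.526 0.275 2.291 3.481 0.513 1.238]
0.52 -0.35 [0.61  0.354 0.079 2.251 3.948 0.366 1.011] [0.552 0.521 0.147 2.265 3.745 0.527 1.209]
```

View pics/wrist7.png

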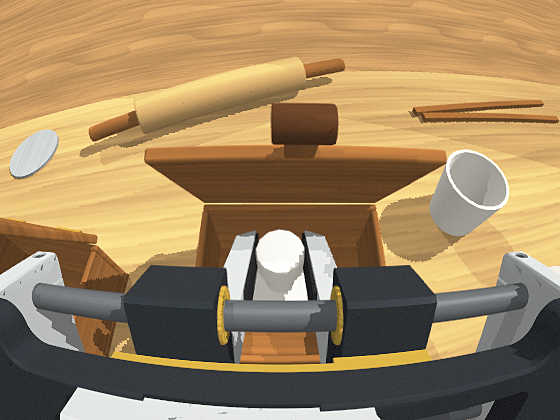

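View pics/side7.png

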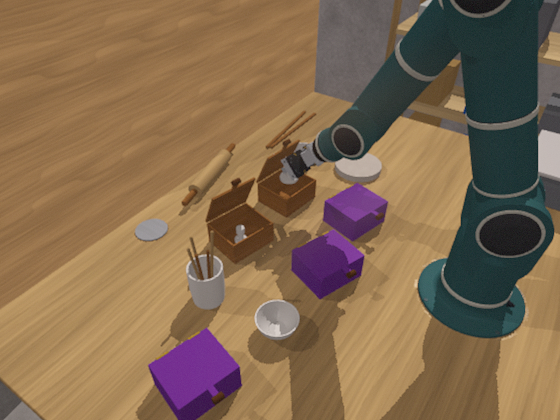

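Run:
```python
from h import *
from rig import robot
np.set_printoptions(precision=3,suppress=True)
b=np.array([.519,-.364])
robot.move_linear(np.r_[b,.145],.13,frame=Rt(-.5,.82))
s=robot.get_state();print(s['time'],s['opening'],s['ee_pos'],s['force'])
for n in("wrist","side"): cv2.imwrite(f"pics/{n}8.png",robot.grab_frame(n)[:,:,::-1])
```

```text
30.8917 0.0254769423829134 [ 0.519 -0.364  0.145] [ 0.37  -1.018 -0.529]
```

View pics/wrist8.png

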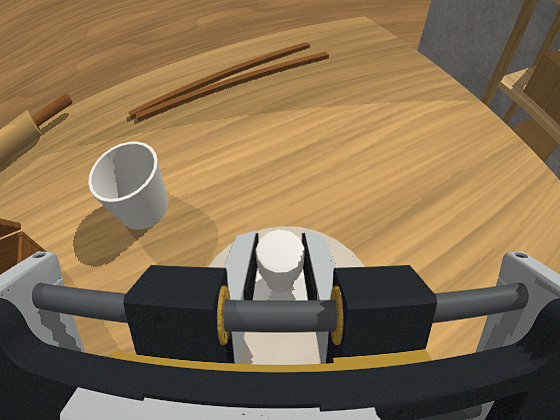

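View pics/side8.png

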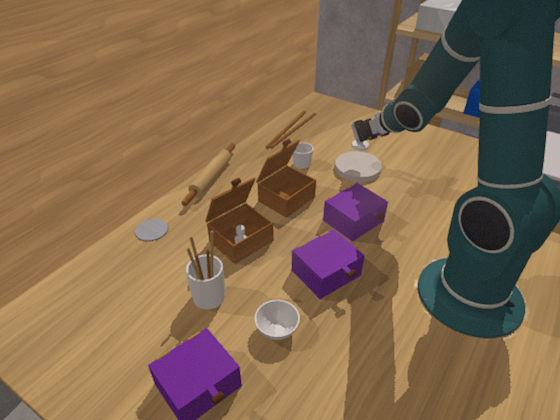

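The stamp hangs upright over the bat (side view, 361,143). Now setting it down.

Run:
```python
from h import *
from rig import robot
np.set_printoptions(precision=3,suppress=True)
b=np.array([.519,-.364])
robot.move_linear(np.r_[b,.080],.08)
hit=robot.move_linear(np.r_[b,.0675],.02,threshold=4)
robot.pause(.2)
s=robot.get_state();print(hit,s['time'],s['opening'],s['ee_pos'],s['force'])
for n in("wrist","side"): cv2.imwrite(f"pics/{n}9.png",robot.grab_frame(n)[:,:,::-1])
a=cv2.imread("pics/side9.png")[80:220,300:440];cv2.imwrite("pics/side9c.png",cv2.resize(a,None,fx=4,fy=4,interpolation=cv2.INTER_CUBIC))
```

```text
True 32.6667 0.025444700367905217 [ 0.519 -0.364  0.07 ] [1.15  0.203 2.226]
```

View pics/side9c.png

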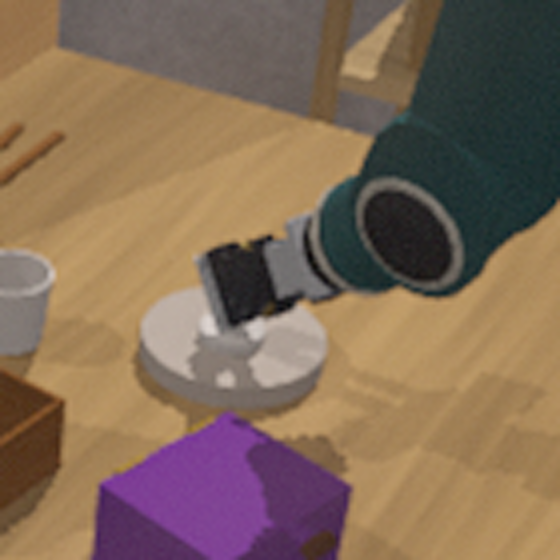

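Contact came at TCP z = 0.070, exactly as expected for the bat face. Releasing and backing out along the tool axis.

Run:
```python
from h import *
from rig import robot
import json
np.set_printoptions(precision=3,suppress=True)
robot.gripper_to(.06)
s=robot.get_state();R=s['tool_rot']
d=.11
robot.move_linear(s['ee_pos']-d*R[:,2],.12)
robot.pause(.3)
s=robot.get_state();print(s['time'],s['ee_pos'],s['force'])
i=robot.camera_info("wrist")
for n in("wrist","side","top"): cv2.imwrite(f"pics/{n}10.png",robot.grab_frame(n)[:,:,::-1])
json.dump({k:np.array(v).tolist() for k,v in i.items()},open('w10.json','w'))
a=cv2.imread("pics/side10.png")[80:270,190:440];cv2.imwrite("pics/side10c.png",cv2.resize(a,None,fx=3,fy=3,interpolation=cv2.INTER_CUBIC))
```

```text
34.8417 [ 0.448 -0.325  0.144] [-0.051 -0.663  0.474]
```

View pics/wrist10.png

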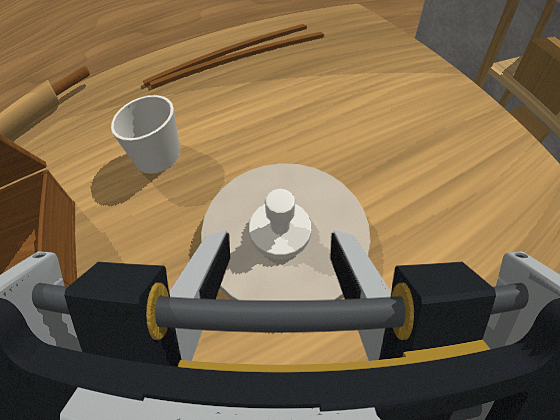

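View pics/side10c.png

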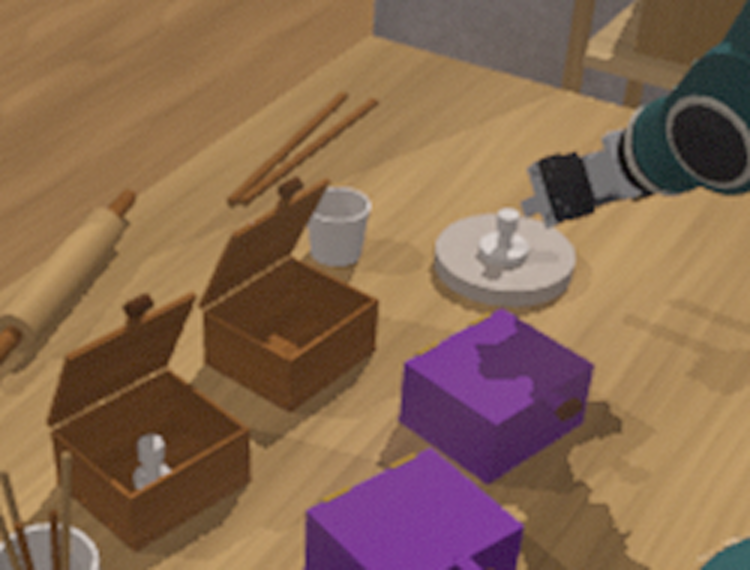

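View pics/top10.png

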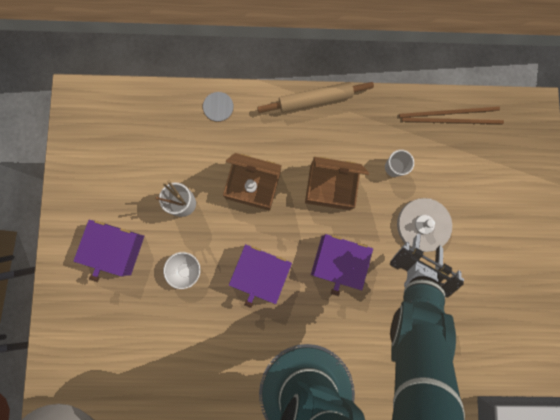

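Run:
```python
from h import *
from rig import robot
S=robot.camera_info("side")
for k,q in(('L',(139,308)),('R',(290,190))):
    c,d=ray(S,(q[0]/3+190,q[1]/3+80));_,y,b=BOX[k];u=np.array([np.cos(y),np.sin(y)]);v=np.array([-u[1],u[0]])
    P=c+d*(v@(b-c[:2]))/(v@d[:2]);h=b+.158*u
    print(k,'lid angle',np.arctan2(P[2]-.072,-(u@(P[:2]-h))))
T=robot.camera_info("top");print('knob',onz(T,(425,225),.08),'bat',onz(T,(425,225),.024))
robot.sign_off()
```

```text
L lid angle 1.1698076523241494
R lid angle 1.1634568685424755
knob [ 0.51064768 -0.34714496  0.08      ] bat [ 0.51583215 -0.37003294  0.024     ]
the job is handed in; nothing more can be done
```

The wide stamp now stands upright on its foot on the bat, and I have handed the job in. The hand-in gave no verdict.

- **Lids:** I pinched each brown box's barrel, swung the lid up and left it open. The last side picture puts the lids at about 1.16 and 1.17 rad, above the 0.9 needed.
- **Which stamp:** The right-hand box held the wide stamp; its foot measured 59.9 mm. The left foot is clearly narrower by eye, but I did not measure it.
- **Transfer:** I took the stamp by its knob with the tool tilted 0.82 rad. I lowered it until it touched the bat with the tool at 0.070 m, the height expected for the bat's face, then let go and backed off.
- **Last pictures:** The stamp is close to the middle of the bat, the narrow stamp is still standing in its box, and the crock, cup, bowl and purple boxes look unmoved. The arm is clear of everything, and the robot's clock read about 35 s.

**Disagreements:** My three estimates of the bat's centre differed by up to about 13 mm, so I placed at (0.519, −0.364), between them. Casting the last top-view pixel of the stamp onto the knob's height gave a point about 19 mm from there. That pixel was only read by eye, and both differences are well within the 50 mm allowed. The first lid script stopped on a print error while holding the barrel; I resumed it and nothing in the scene was affected.

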